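# Drive the stuck plug out of the vial block

## Task

One well of the dark grey vial block is shut by a solid white plug that has jammed; the other well holds an open sleeve. Take the steel drift rod out of its stand by the handle and push it down through the plug's well until the plug drops into the tray below and the drift's collar sits flat on the block, then let go and leave the drift standing there. Leave the sleeve where it is.

Things in the scene. Friction and masses are not known exactly. Their poses are not given: they have to be found in the camera images.
- drift_grip (a point): Steel drift rod, upright, 0.25 kg; point: centre of its handle, z up along the rod. Handle: cylinder 26 mm across, 60 mm tall. Below it a collar 52 mm across, 6 mm thick, underside 36 mm below this point, then a shaft 20 mm across, 55 mm long, chamfered tip 91 mm below this point. It hangs loose by its collar in a hole of a grey stand 62 x 62 mm, 65 mm high: lift straight up 60 mm to clear.
- plug_center (a point): Jammed plug: solid white plastic cylinder, 39 mm across, 22 mm tall, closed flat top; point: its centre. At the start upright in one of the block's two wells (which one varies), on the well's axis, its top 5 mm below the block's top. Rubber grips in the well hold it: pushed from above it slides down against about 10 to 20 N and falls into the tray after about 25 mm.
- sleeve_center (a point): Open sleeve: white plastic ring, 39 mm across, 22 mm tall, with an 18 mm hole through it (too small for the drift); point: its centre. It sits tight in the other well at the same height as the plug and must stay there.
- block: Fixed dark grey aluminium block 85 (x) x 165 (y) x 35 mm on two end rests: top 110 mm, underside 75 mm above the table; origin on the table under its centre, z up, y along its length. Through wells 40 mm across at y = +35 and -35 mm, x = 0, clear below. Under it a fixed grey tray 105 x 138 mm, rim 22 mm. With the collar down on the block the drift's handle centre is 146 mm above the table.
Things that resemble listed ones, but are neither listed nor needed, are in the scene too. There is more than one size of the block; the job needs the smallest. What is shaped like the part that bears drift_grip but brown or pink is not meant.

How it is judged:
By the outcome, as a careful person would: the job done as asked, in the order asked, and still so for the second after the job is handed in, with the robot touching nothing.
It also fails if it takes over 42 s, if anything falls off the work surface, if the arm or the gripper's body presses on something with over 40 N, if the wrist force passes 120 N, or if a joint passes its speed limit or range.

## Robot

A 6-joint arm with a two-finger parallel gripper is mounted at the origin on the work surface. World frame = base frame: x ahead of the robot, y to its left, z up, the work surface at z = 0. Lengths are in mm, angles in rad, forces in N, time in s.
With the tool pointing down it reaches from about 275 to 825 mm from the base axis. Payload 4.9 kg.
Tool frame: the origin (TCP) lies at the very end of the fingers, on their centre line; the grasp point (between the pads) lies 19 mm behind it; z points along the fingers, y is the direction in which the jaws open and shut (so a half turn about z gives the same grasp; the last joint's range is limited). The gripper opens to 85 mm and grips with 20 to 120 N. Pads are 22 mm wide; open, the fingers measure 114 mm over their backs; the gripper's body (76 mm by 85 mm) begins 54 mm behind the grasp point. The pads swing forward as they close: fully open they stand 13 mm farther back than shut.
Start: joints at [1.16, 0.326, -0.193, 1.052, 0, 1.437], TCP at [150.297, 529.083, 231.281] pointing down, gripper open.
Joint ranges: [-2.65, 2.65], [-0.97, 1.79], [-1.3, 1.35], [-1.93, 2.1], [-1.47, 1.37], [-3.14, 3.14]. Speed limits (rad/s): [2.57, 2.57, 3.14, 3.14, 3.14, 3.14].

## Interface

Orientations are given as [roll, pitch, yaw] about the fixed x, y, z axes, in that order (R = Rz(yaw) Ry(pitch) Rx(roll)).
In Python, from bench import bot, solve_ik, imaging gives the robot as it stands. Calls block until the motion is done:
- bot.move_ptp(position, orientation): joint-space move of the TCP to a pose.
- bot.movel(position, rot=None, max_speed=150, threshold=None): straight line of the TCP; rot=None keeps the orientation; max_speed is the mean speed in mm/s. With threshold (N) it stops when the force on the tool has changed by that much, and returns True; else False.
- bot.move_j(angles): joint-space move.
- bot.grip(opening, effort=None): opening from 0.0 (shut) to 1.0 (fully open); effort is the grip in N (None keeps the last); returns when the fingers have stopped.
- bot.dwell(seconds).
- solve_ik(position, orientation): joint angles nearest the present ones, or None.
- bot.get_state(): the state.
- imaging.capture(name): name is "scene" or "top" or "wrist"; returns the picture (420x560x3 uint8, blue, green, red); there is no depth.
- imaging.camera_model(name): a dict with "K" (3x3 intrinsics, pixels), "k1" (the pictures are not rectified: a ray, as slopes to the right and down, at radius r is drawn at 1 + k1 r^2 times it, then the intrinsics apply), "position" and "rotation" of the camera in the world. Camera axes: x right, y up, looking along -z (the intrinsics and any distortion apply to the point x, -y, -z); pixel columns grow to the right and rows downward; lengths in mm; the calibration is good to about 2 mm. A picture is of the moment at which its call begins: read the wrist's pose just before it. camera_model takes no time and is no camera call; for the wrist camera it gives the pose at the moment of the call.
A pose or a line that the arm cannot do raises bot.IKError and nothing moves.
- bot.sign_off(): hands the job in, once; it reports no verdict.
The state is a dict: "t": time; "qpos": joint angles; "joint_velocities": joint speeds; "effort": joint torques, N m; "tcp_pos": TCP position; "orientation": TCP orientation; "contact_force": force on the tool from outside, world axes, zero at the start; "wrist_torque": the same for the moment, N m; "opening": opening from 0.0 (shut) to 1.0 (fully open).
Only numpy, scipy, OpenCV 4.12 (cv2) and the standard library are available. Lean on these libraries where they do the work, as an engineer would, in place of code of your own. Each camera call takes 0.05 s, during which the arm holds its last target.

## Working session

There is one attempt and no reset: what is moved stays moved. The work goes in short steps, each a Python script; the robot and the scene stay as the last script left them, time stands still between calls to the robot, and variables do not carry over. Pictures are saved under pics/ and viewed, and the job is handed in when it is done.

```bash
ls; mkdir -p pics; python3 - <<'E'
from bench import bot, imaging
import cv2
s=bot.get_state(); print(s['t'],s['tcp_pos'],s['orientation'],s['opening'])
for n in ("scene","top","wrist"):
    m=imaging.camera_model(n); print(n,m)
    cv2.imwrite(f"pics/{n}0.png",imaging.capture(n))
E
```

```text
pics
0.0 [150.06042066 528.52738261 230.51211623] [-3.13987053e+00 -2.26103601e-04  2.86479946e+00] 0.9969799867158281
scene {'K': array([[472.52564797,   0.        , 282.47627791],
       [  0.        , 472.52564797, 216.40419564],
       [  0.        ,   0.        ,   1.        ]]), 'k1': -0.15295069102668837, 'position': array([ 313.00258672, -314.23415475, 1009.00707965]), 'rotation': array([ 0.33404611, -0.0042703 , -0.36354133])}
top {'K': array([[479.64452554,   0.        , 277.57422447],
       [  0.        , 479.64452554, 204.20782739],
       [  0.        ,   0.        ,   1.        ]]), 'k1': -0.0017416455810679615, 'position': array([ 322.53441999,  -42.86827014, 1024.29369279]), 'rotation': array([ 0.0968344 ,  0.03469409, -1.56262972])}
wrist {'K': array([[323.67538422,   0.        , 275.29010014],
       [  0.        , 323.67538422, 206.3469077 ],
       [  0.        ,   0.        ,   1.        ]]), 'k1': -0.04264906979027367, 'position': array([ 72.24995137, 550.28111206, 373.4585686 ]), 'rotation': array([-0.31944785,  0.00235201,  1.29425268])}
```

View pics/scene0.png

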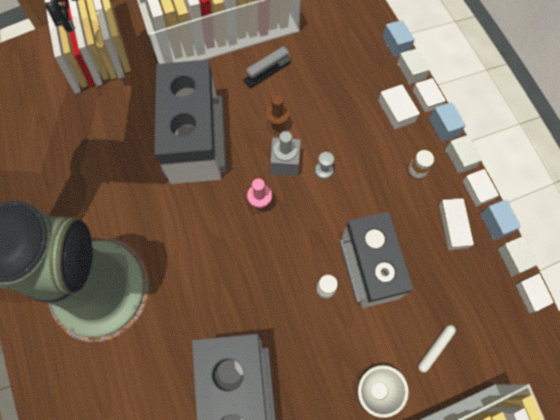

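View pics/top0.png

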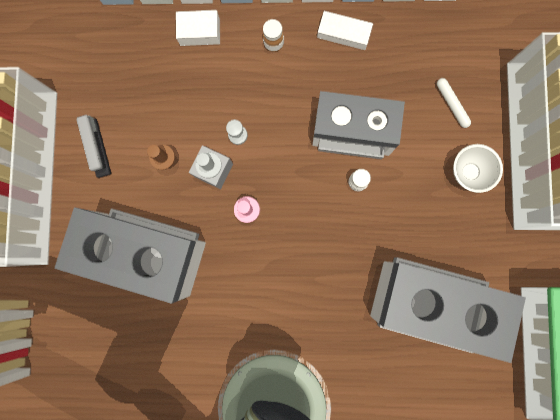

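View pics/wrist0.png

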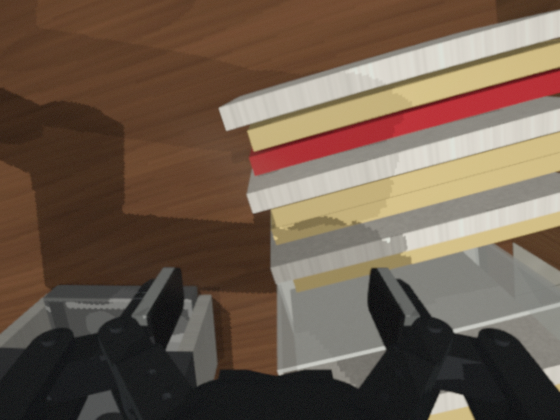

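Top view candidates for the drift are the steel-grey one in the grey stand (208,160), a loose small grey knob (236,130), a brown one (160,155) and a pink one (246,209). The blocks are at (358,120), which is the smallest, (130,252) and (450,308). In the smallest block the solid white disc is at (341,116) and the ring with a hole is at (377,121). I choose (208,160) and (341,116), and will check both in a close crop.

```bash
cat > h.py <<'E'
import numpy as np, cv2
from scipy.spatial.transform import Rotation as R
from bench import imaging
def ray(m,u,v):
    K=m['K']; d=np.array([[m['k1'],0,0,0]])
    p=cv2.undistortPoints(np.array([[[u,v]]],float),K,np.array([m['k1'],0,0,0.]))[0,0]
    return m['position'], R.from_euler('xyz',m['rotation']).apply([p[0],-p[1],-1])
def onz(m,u,v,z):
    o,d=ray(m,u,v); return o+d*(z-o[2])/d[2]
def proj(m,P):
    c=R.from_euler('xyz',m['rotation']).inv().apply(np.array(P)-m['position'])
    x,y=c[0]/-c[2],-c[1]/-c[2]; f=1+m['k1']*(x*x+y*y)
    return m['K'][:2,:2]@[x*f,y*f]+m['K'][:2,2]
E
python3 - <<'E'
import cv2
t=cv2.imread('pics/top0.png');s=cv2.imread('pics/scene0.png')
a=cv2.resize(t[85:225,140:280],(560,560),interpolation=2)[:, :390]
import numpy as np
a=cv2.resize(t[110:210,180:260],(400,500),interpolation=2)
b=cv2.resize(t[85:165,310:410],(400,320),interpolation=2)
b=np.vstack([b,np.zeros((180,400,3),np.uint8)])
cv2.imwrite('pics/crop_top.png',np.hstack([a,b]))
a=cv2.resize(s[120:210,240:340],(400,360),interpolation=2)
b=cv2.resize(s[205:305,335:415],(400,500),interpolation=2)
a=np.vstack([a,np.zeros((140,400,3),np.uint8)])
cv2.imwrite('pics/crop_scene.png',np.hstack([a,b]))
E
```

```text
(no output)
```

View pics/crop_top.png

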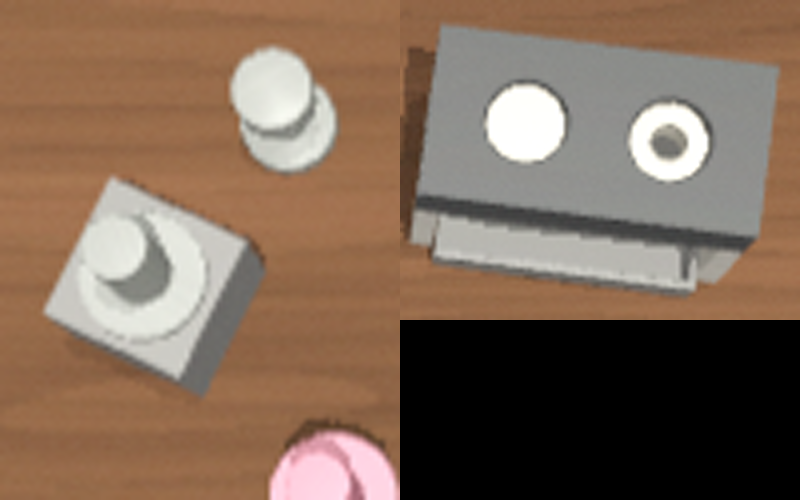

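View pics/crop_scene.png

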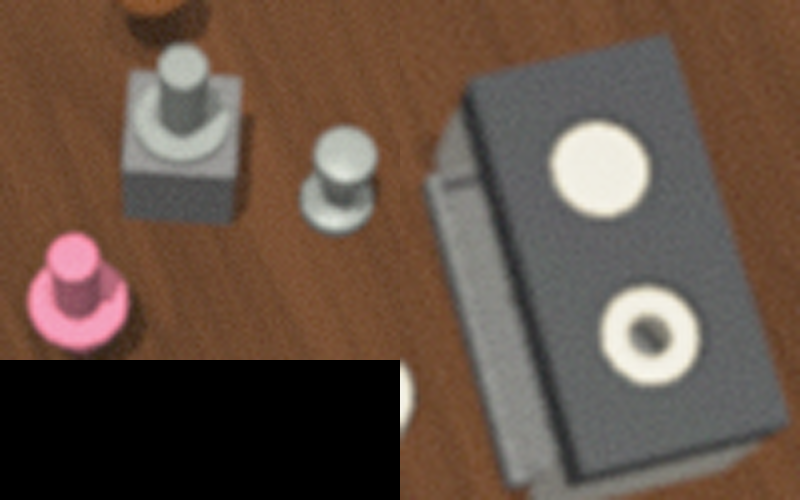

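```bash
python3 - <<'E'
from h import *
mt,ms=imaging.camera_model('top'),imaging.camera_model('scene')
t=cv2.imread('pics/top0.png');s=cv2.imread('pics/scene0.png')
def blob(img,u,v,lo=200,r=14):
    g=img.min(2); k=np.zeros_like(g); cv2.circle(k,(u,v),r,255,-1)
    b=((g>lo)&(k>0)).astype(np.uint8)
    c,_=cv2.findContours(b,cv2.RETR_EXTERNAL,cv2.CHAIN_APPROX_NONE); c=max(c,key=cv2.contourArea)
    return cv2.minAreaRect(cv2.convexHull(c))
def tri(a,b):
    (o1,d1),(o2,d2)=ray(mt,*a),ray(ms,*b); A=np.c_[d1,-d2]; x=np.linalg.lstsq(A,o2-o1,rcond=None)[0]
    p,q=o1+d1*x[0],o2+d2*x[1]; return (p+q)/2,np.linalg.norm(p-q)
for n,a,b in (('plug',(341,116),(375,239)),('sleeve',(377,121),(385,272))):
    A=blob(t,*a);B=blob(s,*b,lo=150);print(n,A,B)
    print(' top z105',onz(mt,*A[0],105),'scene',onz(ms,*B[0],105),'tri',tri(A[0],B[0]))
print('handle top z131',onz(mt,203.4,159.4,131),onz(ms,286.2,136.5,131),tri((203.4,159.4),(286.2,136.5)))
print('collar z71',onz(mt,208.6,165,71))
for c in ((320.25,91.25),(404.5,101.25),(399.5,144),(314.2,134.2)): print(onz(mt,*c,110))
for n,c in (('knob',(234.5,128)),('brown',(155,151)),('pink',(242,205)),('bottle',(361,178))): print(n,onz(mt,*c,50))
E
```

```text
plug ((341.0, 115.5), (17.0, 18.0), 90.0) ((374.5, 238.5), (17.0, 19.0), 90.0)
 top z105 [ 586.27846427 -132.75897411  105.        ] scene [ 584.18214245 -131.65032605  105.        ] tri (array([ 584.20187569, -132.34450016,  108.51116918]), np.float64(2.0573720721798168))
sleeve ((377.0, 120.0), (18.0, 18.0), 90.0) ((384.3235778808594, 271.794189453125), (19.160314559936523, 18.675243377685547), 75.96376037597656)
 top z105 [ 577.20038792 -202.50269981  105.        ] scene [ 574.39941455 -200.98324209  105.        ] tri (array([ 574.48206998, -201.57403752,  109.66323982]), np.float64(2.7515856418321682))
handle top z131 [493.95507784 130.54995056 131.        ] [495.31164238 132.42771141 131.        ] (array([493.45090589, 129.39275599, 136.91474807]), np.float64(1.2406515640150693))
collar z71 [493.99036205 131.33879264  71.        ]
[633.42560827 -92.08730229 110.        ]
[ 612.91399993 -255.05944098  110.        ]
[ 528.58397723 -244.06174765  110.        ]
[547.84019922 -80.34655966 110.        ]
knob [575.83919466  82.70421257  50.        ]
brown [527.09709117 248.14903398  50.        ]
pink [414.97447921  64.57239053  50.        ]
bottle [ 471.50120755 -178.18531644   50.        ]
```

```bash
python3 - <<'E'
from h import *
from bench import bot, solve_ik
for yd in (15,45,75,105,135,165,-150,-100,-60,-15):
    y=np.radians(yd)
    print(yd,[None if q is None else np.round(q,2) for q in (solve_ik([494.3,131.3,200],[np.pi,0,y]),solve_ik([585,-132,245],[np.pi,0,y]))])
E
```

```text
15 [array([ 0.12,  0.28, -0.34,  0.95,  0.  ,  3.  ]), array([-0.34,  0.41, -0.03,  1.13,  0.  ,  2.53])]
45 [array([ 0.12,  0.28, -0.34,  0.95,  0.  ,  2.47]), array([-0.34,  0.41, -0.03,  1.13,  0.  ,  2.01])]
75 [array([ 0.12,  0.28, -0.34,  0.95,  0.  ,  1.95]), array([-0.34,  0.41, -0.03,  1.13,  0.  ,  1.49])]
105 [array([ 0.12,  0.28, -0.34,  0.95,  0.  ,  1.42]), array([-0.34,  0.41, -0.03,  1.13,  0.  ,  0.96])]
135 [array([ 0.12,  0.28, -0.34,  0.95,  0.  ,  0.9 ]), array([-0.34,  0.41, -0.03,  1.13,  0.  ,  0.44])]
165 [array([ 0.12,  0.28, -0.34,  0.95,  0.  ,  0.38]), array([-0.34,  0.41, -0.03,  1.13,  0.  , -0.08])]
-150 [array([ 0.12,  0.28, -0.34,  0.95,  0.  , -0.41]), array([-0.34,  0.41, -0.03,  1.13,  0.  , -0.87])]
-100 [array([ 0.12,  0.28, -0.34,  0.95,  0.  , -1.28]), array([-0.34,  0.41, -0.03,  1.13,  0.  , -1.74])]
-60 [array([ 0.12,  0.28, -0.34,  0.95,  0.  , -1.98]), array([-0.34,  0.41, -0.03,  1.13,  0.  , -2.44])]
-15 [array([ 0.12,  0.28, -0.34,  0.95,  0.  , -2.76]), array([-0.34,  0.41, -0.03,  1.13,  0.  ,  3.06])]
```

```bash
python3 - <<'E'
from h import *
from bench import bot
bot.move_ptp([494.3,131.3,220],[np.pi,0,np.radians(165)])
m=imaging.camera_model('wrist'); im=imaging.capture('wrist'); cv2.imwrite('pics/w1.png',im)
import pickle; pickle.dump(m,open('w1.pkl','wb'))
s=bot.get_state();print(s['t'],s['tcp_pos'],s['orientation'],proj(m,[494.3,131.3,131]),proj(m,[494.3,131.3,71]))
E
```

```text
2.1 [494.04642194 132.19291556 220.04308407] [ 3.14137016e+00 -7.41633261e-05  2.88134502e+00] [275.36492059 211.97994798] [275.3853119  190.76435898]
```

View pics/w1.png

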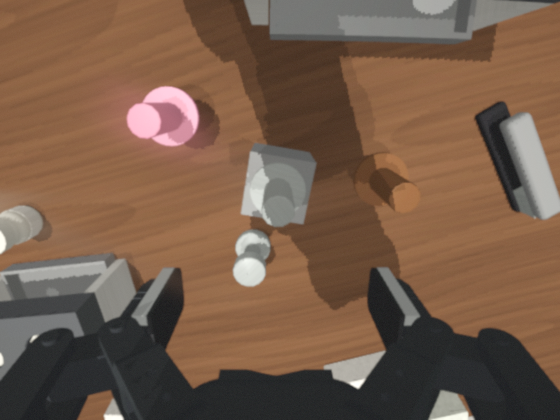

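```bash
python3 - <<'E'
from h import *
import pickle
m=pickle.load(open('w1.pkl','rb')); im=cv2.imread('pics/w1.png')
cv2.imwrite('pics/w1c.png',cv2.resize(im[135:245,230:330],(800,880)[:2] if 0 else (545,600),interpolation=2))
E
```

```text
(no output)
```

View pics/w1c.png

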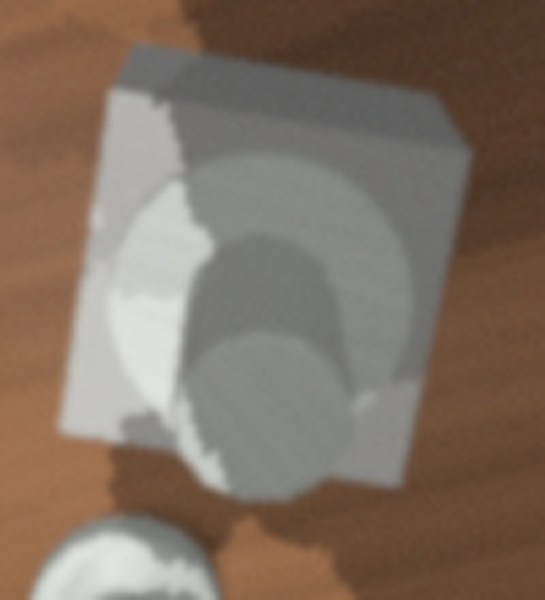

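The crop shows the steel drift in its grey stand, with the handle top at about (278.6,211.1) and the collar centre at about (277.5,190). I'll put these on the height planes and average them with the other views.

```bash
python3 - <<'E'
from h import *
import pickle
m=pickle.load(open('w1.pkl','rb'))
print(onz(m,278.6,211.1,131),onz(m,277.5,190.5,71))
E
```

```text
[494.24776122 133.85277351 131.        ] [494.56080197 133.27642221  71.        ]
```

```bash
python3 - <<'E'
from h import *
from bench import bot
print(bot.movel([494.3,132.6,82],max_speed=120,threshold=15))
print(bot.get_state()['contact_force'])
bot.grip(0.0,effort=100)
s=bot.get_state();print(s['t'],s['tcp_pos'],s['opening'],s['contact_force'])
print(bot.movel([494.3,132.6,107],max_speed=60)); print(bot.get_state()['contact_force'])
bot.movel([494.3,132.6,200],max_speed=120)
s=bot.get_state();print(s['t'],s['tcp_pos'],s['opening'],s['contact_force'],s['wrist_torque'])
cv2.imwrite('pics/s2.png',imaging.capture('scene'));cv2.imwrite('pics/w2.png',imaging.capture('wrist'))
E
```

```text
False
[-0.31148467 -0.29520528  0.77059411]
3.9917 [494.65772901 132.77157672  82.5149901 ] 0.2811828438681169 [-1.40197982  0.57352197  5.83759575]
False
[-0.22530951 -0.42302191 -2.73050156]
5.4833 [493.68249864 132.49889766 199.18188099] 0.2821963191698788 [-0.60034902 -0.65922545 -2.98198778] [ 0.0244741   0.0134714  -0.01159971]
```

View pics/s2.png

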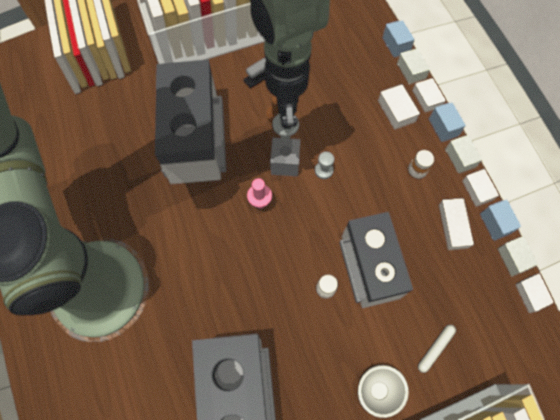

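View pics/w2.png

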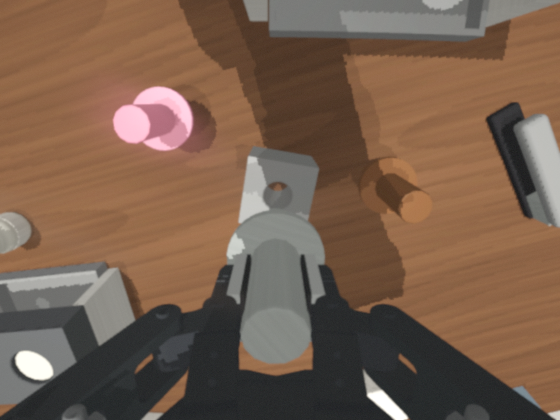

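The scene view shows the drift lifted clear of the stand, and the wrist view shows it held upright at (276,290) with the stand's hole empty at (278,195). Next I move near the block and take a close look at the plug from the side.

```bash
python3 - <<'E'
from h import *
from bench import bot
import pickle
bot.movel([494.3,132.6,225],max_speed=150)
bot.movel([585,-70,225],max_speed=200)
bot.dwell(0.2)
m=imaging.camera_model('wrist'); im=imaging.capture('wrist'); cv2.imwrite('pics/w3.png',im); pickle.dump(m,open('w3.pkl','wb'))
s=bot.get_state();print(s['t'],s['tcp_pos'],s['orientation'],proj(m,[585,-132,105]),proj(m,[576,-202,105]))
E
```

```text
7.4083 [584.87954602 -69.20531936 225.20956587] [3.14149925e+00 1.72618755e-04 2.88098328e+00] [206.16479457 217.43180096] [128.18183703 227.223552  ]
```

View pics/w3.png

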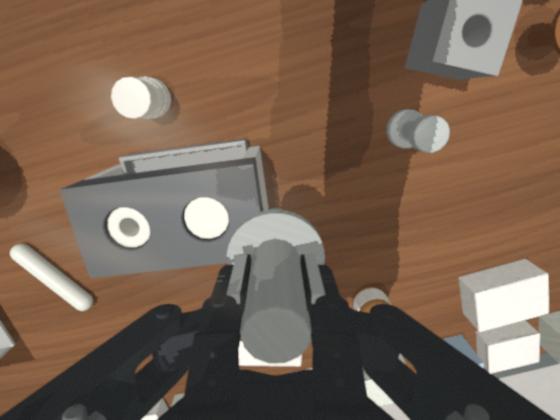

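```bash
python3 - <<'E'
from h import *
from bench import bot
import pickle
m=pickle.load(open('w3.pkl','rb')); im=cv2.imread('pics/w3.png')
k=np.zeros(im.shape[:2],np.uint8); cv2.circle(k,(207,218),26,1,-1)
c,_=cv2.findContours(((im.min(2)>150)&(k>0)).astype(np.uint8),0,1); c=max(c,key=cv2.contourArea)
e=cv2.fitEllipse(c); print(e,onz(m,*e[0],105))
bot.movel([585.2,-132.2,225],max_speed=100)
bot.movel([585.2,-132.2,186],max_speed=80)
bot.dwell(0.2)
s=bot.get_state();print(s['t'],s['tcp_pos'],s['contact_force'])
for n in('scene','top'):
    i=imaging.capture(n); cv2.imwrite(f'pics/{n}4.png',i)
a=cv2.resize(cv2.imread('pics/scene4.png')[190:310,330:430],(400,480),interpolation=2)
b=cv2.resize(cv2.imread('pics/top4.png')[80:200,300:400],(400,480),interpolation=2)
cv2.imwrite('pics/c4.png',np.hstack([a,b]))
E
```

```text
((206.09747314453125, 217.10006713867188), (40.350830078125, 44.70127487182617), 113.9189682006836) [ 584.6939722 -131.9576945  105.       ]
9.0167 [ 585.65401817 -132.34692634  186.69502137] [ 0.00643291  0.28363563 -2.95993178]
```

View pics/c4.png

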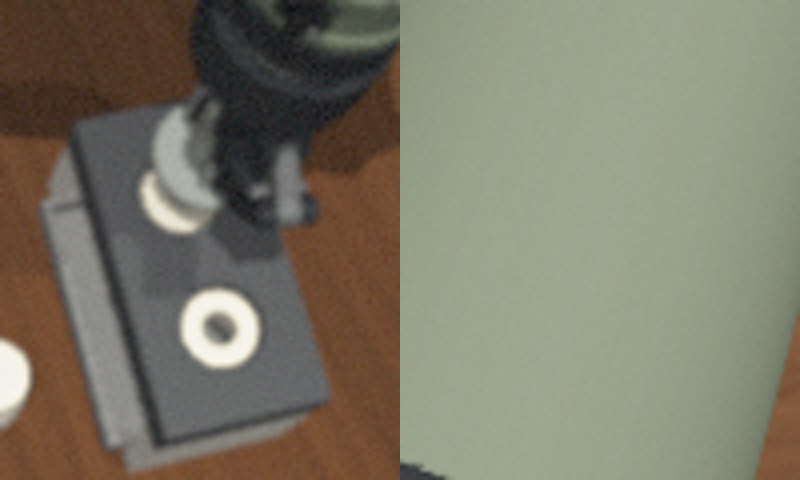

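The drift collar is above the solid plug's well, with the plug showing beneath it at crop (175,205). The sleeve in the other well is untouched. Pushing now.

```bash
python3 - <<'E'
from h import *
from bench import bot
x,y=584.9,-132.1
for z in (174,164,150,140,131):
    h=bot.movel([x,y,z],max_speed=45,threshold=45)
    s=bot.get_state();print(z,h,s['t'],s['tcp_pos'].round(1),s['contact_force'].round(1))
    if h: break
E
```

```text
174 False 9.5333 [ 585.5 -132.4  174.4] [0.1 0.9 3.3]
164 False 9.9083 [ 585.9 -132.6  165.4] [-0.5 -0.8  7.4]
150 False 10.3667 [ 584.  -131.8  149. ] [ 0.2  0.3 -2.7]
140 False 10.7417 [ 584.4 -131.9  139.2] [-1.  -0.5 -2.4]
131 False 11.0917 [ 584.6 -132.   130.6] [-0.1  0.7 -3.3]
```

```bash
python3 - <<'E'
from h import *
from bench import bot
h=bot.movel([584.9,-132.1,121],max_speed=12,threshold=8)
s=bot.get_state();print(h,s['t'],s['tcp_pos'].round(1),s['contact_force'].round(1),s['wrist_torque'].round(2))
cv2.imwrite('pics/scene5.png',imaging.capture('scene'));cv2.imwrite('pics/w5.png',imaging.capture('wrist'))
a=cv2.resize(cv2.imread('pics/scene5.png')[190:310,330:430],(400,480),interpolation=2)
b=cv2.imread('pics/w5.png')[:,100:500]
cv2.imwrite('pics/c5.png',np.hstack([a,cv2.resize(b,(400,480))]))
E
```

```text
True 11.5583 [ 585.1 -132.2  127.5] [-0.5  0.2  5.8] [0.03 0.1  0.04]
```

View pics/c5.png

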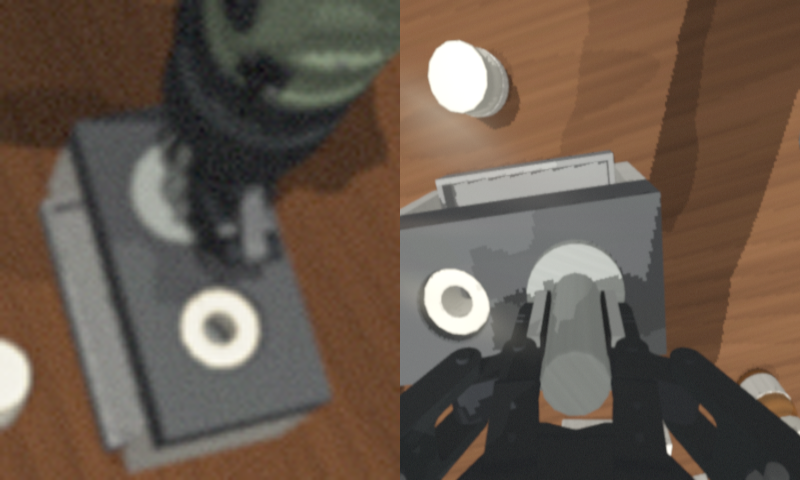

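Contact came at TCP z = 127.5 mm, against about 127 expected. The collar lies on the block over the plug's well and the sleeve is unmoved. Releasing and retreating.

```bash
python3 - <<'E'
from h import *
from bench import bot
bot.grip(1.0); bot.dwell(0.2)
s=bot.get_state();print(s['t'],s['opening'],s['contact_force'].round(1))
x,y=s['tcp_pos'][:2]
bot.movel([x,y,230],max_speed=80)
bot.movel([500,60,260],max_speed=200); bot.dwell(.3)
print(bot.get_state()['t'])
for n in('scene','top','wrist'): cv2.imwrite(f'pics/{n}6.png',imaging.capture(n))
m=imaging.camera_model('wrist')
a=cv2.resize(cv2.imread('pics/scene6.png')[200:310,335:425],(393,480),interpolation=2)
b=cv2.resize(cv2.imread('pics/top6.png')[80:200,300:400],(400,480),interpolation=2)
cv2.imwrite('pics/c6.png',np.hstack([a,b]))
E
```

```text
12.4833 0.9984567818725663 [ 0.5 -0.4  0.7]
15.4417
```

View pics/c6.png

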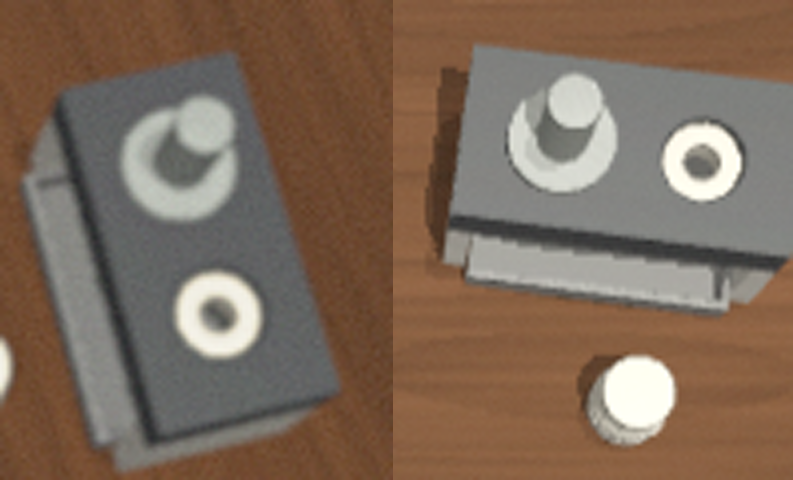

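View pics/wrist6.png

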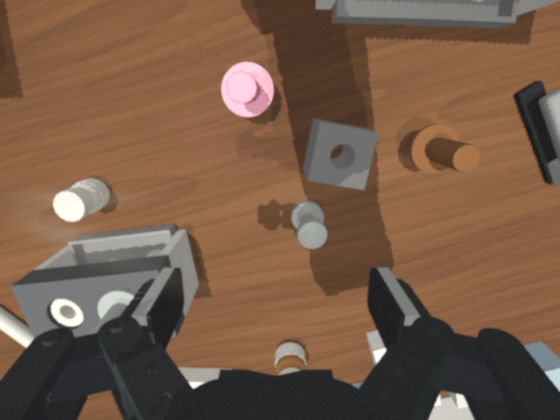

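The drift stands upright with its collar flat and the sleeve is in place. The plug lies hidden under the block, so I'll look beneath it obliquely with the wrist camera.

```bash
python3 - <<'E'
from h import *
from bench import bot, solve_ik
P=np.array([575,-130,25])
cm=imaging.camera_model('wrist'); s=bot.get_state()
Rt=R.from_euler('xyz',s['orientation']); Rc=R.from_euler('xyz',cm['rotation'])
off=Rt.inv().apply(cm['position']-s['tcp_pos']); rel=Rt.inv()*Rc
for yaw in (-15,0,-30,60,-60,90,-90):
  for tilt in (20,30,40,50):
    for tx in (370,390,410,430,450):
      for z in (100,130,160):
       for ty in (-130,-60):
        T=R.from_euler('z',yaw,degrees=True)*R.from_euler('y',-tilt,degrees=True)*R.from_euler('x',180,degrees=True)
        rot=T.as_euler('xyz'); p=np.array([tx,ty,z])
        q=solve_ik(p,rot)
        if q is None: continue
        C=p+T.apply(off); m=dict(cm,position=C,rotation=(T*rel).as_euler('xyz'))
        u=proj(m,P); d=C-P; zc=P[2]+d[2]*(540-P[0])/d[0]
        if 20<u[0]<540 and 15<u[1]<230 and zc<73: print(yaw,tilt,p,u.round(),round(zc),np.round(q,2))
E
```

```text
-15 30 [ 370 -130  100] [215.  36.] 66 [-0.7  -0.06 -1.27 -0.12  0.21  2.76]
-15 30 [ 370 -130  130] [220.  58.] 71 [-0.7  -0.16 -1.22  0.03  0.21  2.76]
-15 30 [370 -60 130] [291.  41.] 71 [-0.43 -0.21 -1.26  0.    0.08  3.  ]
-15 30 [ 390 -130  100] [220.  55.] 70 [-0.64 -0.02 -1.24 -0.14  0.19  2.81]
-15 30 [390 -60 100] [299.  37.] 70 [-0.39 -0.05 -1.28 -0.17  0.06  3.03]
0 30 [ 370 -130  100] [276.  29.] 66 [-0.83 -0.02 -1.21  0.01  0.38  2.38]
0 30 [370 -60 100] [357.  29.] 66 [-0.6  -0.09 -1.29 -0.07  0.29  2.61]
0 30 [ 370 -130  130] [276.  51.] 71 [-0.83 -0.11 -1.16  0.15  0.38  2.38]
0 30 [370 -60 130] [350.  52.] 71 [-0.6  -0.19 -1.23  0.09  0.29  2.61]
0 30 [ 390 -130  100] [276.  48.] 70 [-0.77  0.01 -1.19 -0.02  0.36  2.44]
0 30 [390 -60 100] [359.  49.] 70 [-0.55 -0.05 -1.26 -0.09  0.26  2.65]
0 40 [ 370 -130  160] [276. 110.] 69 [-0.98 -0.21 -1.24  0.11  0.56  2.29]
0 40 [ 390 -130  130] [276. 107.] 68 [-0.91 -0.07 -1.28 -0.12  0.53  2.37]
0 40 [ 410 -130  130] [276. 123.] 73 [-0.84 -0.04 -1.26 -0.16  0.5   2.43]
0 40 [ 430 -130  100] [276. 121.] 72 [-0.78  0.11 -1.28
[... 4665 characters left out ...]
.21  0.33 -1.09 -0.2  -0.82 -2.04]
-90 20 [370 -60 130] [ 35. 165.] 71 [-0.08  0.14 -0.8   0.61 -0.35 -1.66]
-90 20 [390 -60 100] [ 32. 159.] 70 [-0.08  0.22 -0.79  0.53 -0.35 -1.65]
-90 30 [370 -60 130] [ 43. 189.] 71 [ 0.05  0.2  -0.79  0.6  -0.52 -1.51]
-90 30 [390 -60 100] [ 41. 179.] 70 [ 0.05  0.28 -0.78  0.53 -0.52 -1.52]
-90 40 [370 -60 100] [ 25. 200.] 65 [ 0.16  0.35 -0.8   0.55 -0.69 -1.36]
-90 40 [370 -60 130] [ 48. 213.] 71 [ 0.16  0.3  -0.77  0.64 -0.69 -1.36]
-90 40 [390 -60 100] [ 48. 200.] 70 [ 0.15  0.38 -0.76  0.57 -0.69 -1.37]
-90 50 [370 -60 100] [ 29. 220.] 64 [ 0.26  0.48 -0.75  0.64 -0.83 -1.19]
-90 50 [390 -60 100] [ 52. 220.] 68 [ 0.24  0.5  -0.71  0.65 -0.84 -1.2 ]
```

```bash
python3 - <<'E'
from h import *
from bench import bot
T=R.from_euler('z',-60,degrees=True)*R.from_euler('y',-40,degrees=True)*R.from_euler('x',180,degrees=True)
bot.move_ptp([400,-50,230],T.as_euler('xyz'))
bot.movel([370,-60,130],max_speed=120); bot.dwell(.2)
m=imaging.camera_model('wrist'); im=imaging.capture('wrist'); cv2.imwrite('pics/w7.png',im)
print(bot.get_state()['t'],bot.get_state()['contact_force'],proj(m,[585,-132,25]))
E
```

```text
18.8333 [ 0.26607971 -1.61634727 -0.10100599] [126.33094324 121.00364133]
```

View pics/w7.png

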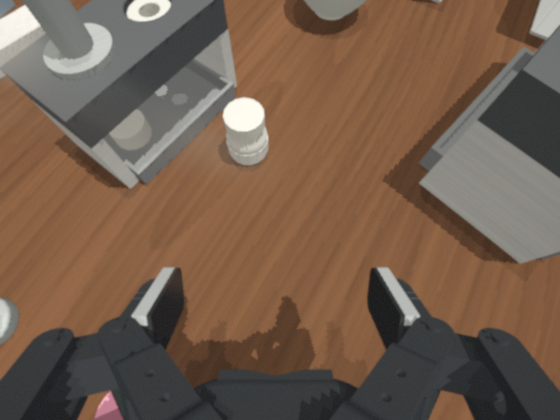

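The plug can be seen lying in the tray at (133,130). The drift stands with its collar flat on the block at (78,48), and the sleeve is still in its well at (148,8). Handing in.

```bash
python3 - <<'E'
from bench import bot
print(bot.sign_off(), bot.get_state()['t'])
E
```

```text
the job is handed in; nothing more can be done
the job is handed in; nothing more can be done
```

The job is done and handed in at about 19 s of the 42 s allowed. I lifted the steel drift out of its grey stand and pushed the plug through its well in the smallest block. Once the collar met the block I let go and moved the arm clear.

- **Seating:** the collar touched down at TCP z = 127.5 mm, against about 127 mm expected. The pictures show the drift standing upright with its collar flat over the well.
- **Plug:** an oblique wrist view under the block shows it lying in the tray.
- **Sleeve:** it is still in its own well.
- **Forces:** the highest reading I printed was about 7 N, taken only at the stops between moves. It was lower than the 10–20 N stated for the plug, but the plug did drop.
- **Disagreements:** before the grasp, the cameras differed by up to about 3 mm on the drift's position and up to about 3 mm on the plug and sleeve. I used averages of the views. No check failed.

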